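Vent the strainer of the laundry dosing unit

TASK

Shut off the detergent dosing unit by turning its flow knob fully anticlockwise to the stop. Then take the loose strainer lid, set it into the strainer socket with its lugs through the slots until it is fully home, and twist it clockwise half way to the lock, so that its bar points along the long vent ribs; never let it go on to the lock click. The lid springs back if released, so finish while still gripping it and holding it still at the vent position; leave the other things on the counter where they are.

Things in the scene. Friction and masses are not known exactly. Their poses are not given: they have to be found in the camera images.
- unit: White dosing unit, a fixed box 170 (x) x 310 (y) x 60 mm high on the counter; origin at the centre of its underside, front (dark display window) faces its -x. On its flat top: the flow knob 80 mm towards -y of the centre, the strainer socket 80 mm towards +y.
- knob (a joint): Flow knob angle in rad: 0 = fully anticlockwise (off, hard stop), grows clockwise seen from above up to 1.5 at the other stop. It stays where it is left (friction 0.04 N m). At 0 the grip bar lies along the unit's x, its white pointer towards the unit's front; at value v the bar is turned by v clockwise from that.
- knob_grip (a point): Point on the knob's vertical axis at the height to grip, 37 mm above the unit's top; turns with the knob, its x axis runs along the grip bar. Bar: 42 mm long, 14 mm thick, 32 mm high, top 7 mm above this point, standing on a 44 mm disc and a 68 mm fixed base.
- strainer_mouth (a point): Centre of the strainer socket's mouth at rim level, 30 mm above the unit's top; z up, fixed grey collar 82 mm across. Its x axis runs through the two facing entry slots: 11 mm wide, reaching 34 mm from the axis, cut in a 10 mm thick inner ledge with a 52 mm bore. Short black blocks on the unit's top mark the slots. Lid twist counts from the slots, clockwise from above; anticlockwise is blocked.
- vent_mark (a point): Outer part of one of the two long black vent ribs (24 x 4 mm, 4 mm high) on the unit's top beside the collar, 56 mm from the socket's axis, 0.63 rad clockwise (seen from above) from the slots: half way to the lock. At vent the lid's bar points along these ribs.
- lock_mark (a point): One of the two round black studs (8 mm across, 5 mm high) on the unit's top, 49 mm from the socket's axis, at the lock position 1.26 rad clockwise from the slots. From about 0.8 rad of twist sprung pins resist; they click at about 1.2.
- lid: Loose grey bayonet lid, about 140 g, upright on the counter at the start; origin at the centre of its underside, z up. Plug 48 mm across, 22 mm high; two lugs along its +x and -x (6 mm wide, tips 32 mm from the axis, 2 to 10 mm above the underside); flange 72 mm across, 22 to 28 mm up. Same after half a turn. Home: flange on the rim, origin 22 mm below strainer_mouth, up to 2 mm of play upward.
- lid_grip (a point): Point on the lid's axis 49 mm above its underside: a good TCP point for gripping from above (fingertips then end 2 mm over the flange). Grip bar along the lid's x (the line of the lugs): 50 mm long, 14 mm thick, 28 to 57 mm above the underside; short black lines on the flange at its ends.
- return_ring (a joint): Sprung follower inside the socket, rad: 0 at rest, grows as the lid's lugs push it clockwise, end at 1.2. It meets the lugs after about 0.1 rad of lid turn, then reads about 0.1 less than the lid's turn from the slots; it turns the lid back with 0.08 N m at 0 and 0.12 N m at the vent position.
- cup: Bystander: white measuring cup, 76 mm across, 70 mm high; origin at the centre of its underside.
- bottle: Bystander: white detergent bottle, 72 mm across, 190 mm high; origin at the centre of its underside.
- carton: Bystander: cardboard carton 50 (x) x 100 (y) x 50 mm high; origin at the centre of its underside.
Mind the look-alikes: they are no part of the job. What is shaped like the lid but orange or purple is not meant.

How it is judged:
On the way, in this order (a step that is already met when the one before it is completed fails the run):
1. the flow knob is turned fully anticlockwise to its stop (value of joint knob below 0.1 rad), for 0.2 s.
2. the lid is home in the socket with its lugs in the slots, knob still off (z of lid in the frame of strainer_mouth below -0.018 m and horizontal distance between lid and strainer_mouth below 0.004 m and angle between lid's own z axis and vertical below 0.12 rad and angle between the x axis of lid and the x axis of strainer_mouth, either way round below 0.3 rad and value of joint knob below 0.1 rad), for 0.1 s.
At the end, for the whole second after the job is handed in: The lid sits in the socket (origin at least 18 mm below the rim level and within 4 mm of the axis, tilt below 0.12 rad), turned clockwise 0.48 to 0.78 rad from the slots, at rest and still gripped by the fingers with more than 2 N; the flow knob is within 0.1 rad of its anticlockwise stop (z of lid in the frame of strainer_mouth below -0.018 m and horizontal distance between lid and strainer_mouth below 0.004 m and angle between lid's own z axis and vertical below 0.12 rad and angle between the x axis of lid and the x axis of strainer_mouth, either way round between 0.48 and 0.78 rad and value of joint return_ring above 0.25 rad and value of joint knob below 0.1 rad and contact force between the fingers and lid above 2 N and linear speed of lid below 0.02 m/s and angular speed of lid below 0.15 rad/s); the arm keeps its last pose, push and grip.
It fails at once if the lid was turned on to the lock (value of joint return_ring above 0.9 rad).
It fails at once if the cup was disturbed (moved over 30 mm or tipped) (distance of cup from where it was at the start of the episode above 0.03 m or angle between cup's own z axis and vertical above 0.3 rad).
It fails at once if the bottle was disturbed (moved over 30 mm or tipped) (distance of bottle from where it was at the start of the episode above 0.03 m or angle between bottle's own z axis and vertical above 0.3 rad).
It fails at once if the carton was disturbed (moved over 30 mm or tipped) (distance of carton from where it was at the start of the episode above 0.03 m or angle between carton's own z axis and vertical above 0.3 rad).
It also fails if it takes over 58 s, if anything falls off the work surface, if the arm or the gripper's body presses on something with over 40 N, if the wrist force passes 120 N, or if a joint passes its speed limit or range.

ROBOT

A 7-joint arm with a two-finger parallel gripper is mounted at the origin on the work surface. World frame = base frame: x ahead of the robot, y to its left, z up, the work surface at z = 0. Lengths are in m, angles in rad, forces in N, time in s.
With the tool pointing down it reaches from about 0.425 to 0.925 m from the base axis. Payload 6.8 kg.
Tool frame: the origin (TCP) lies between the finger pads, 19 mm behind the fingertips; this is the grasp point; z points along the fingers, y is the line along which they close (so a half turn about z gives the same grasp; the last joint's range is limited). The gripper opens to 85 mm and grips with 20 to 120 N. Pads are 22 mm wide; open, the fingers measure 114 mm over their backs; the gripper's body (76 mm by 85 mm) begins 54 mm behind the grasp point. The pads swing forward as they close: fully open they stand 13 mm farther back than shut.
Start: joints at [-1.406, 0.477, 0.022, 1.555, -0.011, 1.109, -0.083], TCP at [0.182, 0.65, 0.25] pointing down, gripper open.
Joint ranges: [-2.96, 2.96], [-0.34, 2.1], [-1.41, 1.46], [0.24, 2.44], [-1.37, 4.51], [0.17, 1.92], [-2.96, 2.96]. Speed limits (rad/s): [2.39, 2.39, 3.14, 3.14, 3.14, 3.14, 3.14].

INTERFACE

Orientations are given as a unit quaternion [w, x, y, z].
In Python, from station import * gives the robot as it stands.
- The arm moves only by the tool drive_tool, never from a script. Its argument "increments" is a list of rows, each an object of numbers: "claw": the finger opening in m, from 0 to 0.0854; "dx", "dy", "dz": the shift along the tool's x, y, z in m; "wx", "wy", "wz": the turn, a rotation vector about the tool's x, y, z in degrees. A call has 1 to 20 rows; each row shifts and turns the commanded pose from where the row before left it, along the tool's axes as they then stand; what a row does not reach is not made up. A row lasts 1/8 s, in which the tool goes at most 62.5 mm and 10.7 degrees, less where a joint would pass 70% of its speed; a pose out of reach is approached as far as the arm can. A call with a gripper value outside its range is refused whole. The fingers move at their own pace and stop on an object; "newtons" is the grip in N (left out, the last holds). Time passes only in rows, so rows that do not move let the fingers close. It gives the time, the measured TCP pose, the force, the opening and the grip force at its end, in the units of the state.
- get_obs(): the state, without advancing time (a new reading comes with each control period).
- read_camera(name): name is "scene" or "top" or "wrist"; returns (picture, depth): 480x640x3 uint8, red, green, blue; 480x640 float32, m along the optical axis (not along the pixel's ray), 0 where there is no reading.
- calibration(name): a dict with "intrinsics" (3x3 intrinsics, pixels), "R" (3x3) and "t" (3): a world point X has camera coordinates R X + t; the wrist camera has in their place "mount" (4x4, takes a point from camera to tool coordinates, whose origin is the TCP and whose axes are the flange's). Camera axes: x right, y down, z forward; pixel columns grow to the right and rows downward; lengths in m; the calibration is good to about 2 mm. A picture is of the moment at which its call begins: read the wrist's pose just before it. calibration takes no time and is no camera call.
- hand_in(): hands the job in; it is judged then, once.
The state is a dict: "t": time; "q": joint angles; "joint_vel": joint speeds; "joint_torque": joint torques, N m; "eef_pos": TCP position; "tool_rot": TCP orientation; "contact_force": force on the tool from outside, world axes, zero at the start; "torque": the same for the moment, N m; "gripper_width": opening from 0.0 (shut) to 1.0 (fully open); "grasp_force": force on a finger pad.
Only numpy, scipy, OpenCV 4.12 (cv2) and the standard library are available. Lean on these libraries where they do the work, as an engineer would, in place of code of your own. Each camera call takes 0.05 s, during which the arm holds its last target. There are 200 camera calls.

## Working session

There is one attempt and no reset: what is moved stays moved. The work goes in short steps, Python scripts to look and compute and a tool call to move; the robot and the scene stay as the last step left them, time stands still between calls to the robot, and variables do not carry over. Pictures are saved under pics/ and viewed, at most 10 in all, crops included, and the job is handed in when it is done.

Besides the shell and the picture viewer there is one more tool, called after "Call:" as name(argument=value, ...), one argument or row to a line, values as JSON. drive_tool: Moves the arm, as the interface text tells. Its arguments: {"type":"object","properties":{"increments":{"type":"array","items":{"type":"object","properties":{"claw":{"type":"number"},"dx":{"type":"number"},"dy":{"type":"number"},"dz":{"type":"number"},"wx":{"type":"number"},"wy":{"type":"number"},"wz":{"type":"number"}}}},"newtons":{"type":"number"}},"required":["increments"]}

```bash
mkdir -p pics
cat > h.py <<'E'
from station import *
import numpy as np, cv2
from scipy.spatial.transform import Rotation as R
def rot(o): return R.from_quat(np.r_[o['tool_rot'][1:],o['tool_rot'][0]])
def cam(name):
    o=get_obs(); im,d=read_camera(name); c=calibration(name)
    if name=='wrist':
        T=np.eye(4);T[:3,:3]=rot(o).as_matrix();T[:3,3]=o['eef_pos'];M=T@np.array(c['mount'])
    else:
        M=np.eye(4);M[:3,:3]=c['R'];M[:3,3]=c['t'];M=np.linalg.inv(M)
    return im,d,np.array(c['intrinsics']),M
def save(n,im,d,K,M):
    cv2.imwrite(f'pics/{n}.png',im[:,:,::-1]); np.savez(f'pics/{n}.npz',im=im,d=d,K=K,M=M)
def load(n):
    z=np.load(f'pics/{n}.npz'); return z['im'],z['d'],z['K'],z['M']
def world(d,K,M):
    v,u=np.mgrid[:d.shape[0],:d.shape[1]]
    P=np.stack([(u-K[0,2])/K[0,0]*d,(v-K[1,2])/K[1,1]*d,d],-1)
    return P@M[:3,:3].T+M[:3,3]
def ray(u,v,z,K,M):
    r=M[:3,:3]@np.array([(u-K[0,2])/K[0,0],(v-K[1,2])/K[1,1],1]); t=M[:3,3]
    return t+r*(z-t[2])/r[2]
E
python3 - <<'E'
from h import *
for n in ('top','scene'):
    save(n+'1',*cam(n))
o=get_obs();print(o)
print(rot(o).as_matrix().round(3)); print(calibration('wrist')['mount'])
E
```

```text
{'t': 0.1, 'q': array([-1.40611952,  0.47772849,  0.02232836,  1.55634888, -0.01150005,
        1.10931154, -0.08307395]), 'joint_vel': array([ 5.85396224e-05, -1.09908934e-03,  1.20443278e-03, -9.17961747e-04,
        2.06416328e-03, -2.94413105e-04, -1.35312639e-03]), 'joint_torque': array([ 3.58159530e-03, -5.97764075e+01,  1.61343031e+00, -2.81959820e+01,
        1.28064890e-02,  5.01237242e-03, -2.64070246e-05]), 'eef_pos': array([0.18171322, 0.64955461, 0.24911679]), 'tool_rot': array([-5.60911703e-05,  1.35936782e-01,  9.90717162e-01, -8.32276562e-04]), 'contact_force': array([ 0.36186356,  0.60931796, -0.14635746]), 'torque': array([ 0.00360594, -0.03040577,  0.06641599]), 'grasp_force': 0.0, 'gripper_width': 1.001179133552769}
[[-0.963  0.269 -0.   ]
 [ 0.269  0.963 -0.002]
 [-0.    -0.002 -1.   ]]
[[ 7.68643124e-04 -9.53142031e-01 -3.02522193e-01  7.87199185e-02]
 [ 9.99999702e-01  7.11793066e-04  2.98169883e-04 -1.13602019e-03]
 [-6.88650488e-05 -3.02522332e-01  9.53142295e-01 -1.23413597e-01]
 [ 0.00000000e+00  0.00000000e+00  0.00000000e+00  1.00000000e+00]]
```

View pics/top1.png

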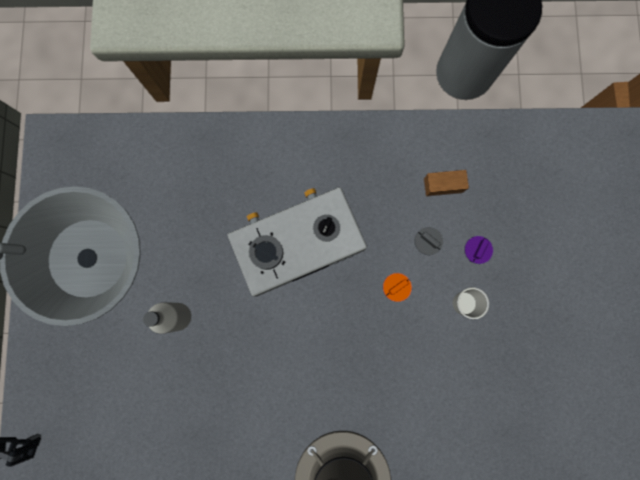

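View pics/scene1.png

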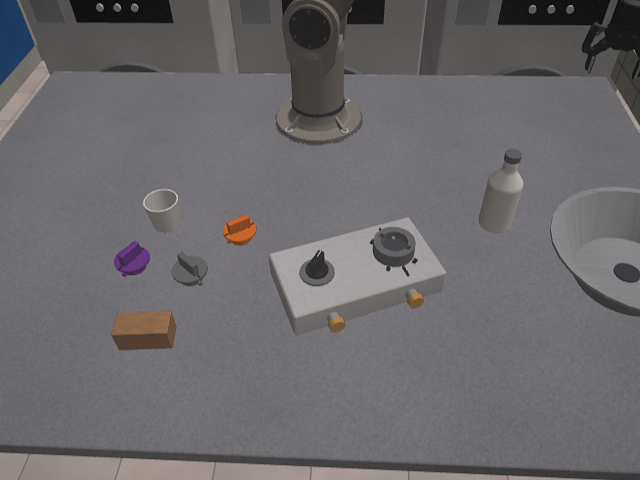

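The top view shows the unit at about (297,242), its knob at (326,228), socket at (266,252), and the grey lid at (428,240) between the orange and purple look-alikes. +x is up in the image and +y is left.

Run:
```python
from h import *
im,d,K,M=load('top1'); W=world(d,K,M)
print('cam',M[:3,3],'counter z',np.median(W[300:330,230:280,2]), 'zs', W[242,297], W[240,428],W[252,266],W[228,326])
# unit top rect
m=((W[...,2]>0.05)&(W[...,2]<0.07)); m[:, :200]=0; m[:,380:]=0;m[:150]=0;m[320:]=0
pts=W[m][:,:2].astype(np.float32); print(len(pts), cv2.minAreaRect(pts*1000))
for n,(u,v,z) in dict(knob=(326,228,.09),sock=(266,252,.09),lid=(428,240,.028),orange=(398,287,.028),purple=(479,250,.028),cup=(473,303,.07),bottle=(160,318,.1),carton=(447,182,.05)).items():
    print(n, ray(u,v,z,K,M).round(3))
# lid blob by height
for n,(u,v) in dict(lid=(428,240)).items():
    m=np.zeros(d.shape,bool);m[v-18:v+18,u-18:u+18]=1
    for lo,hi in((.018,.045),(.048,.07)):
        p=W[m&(W[...,2]>lo)&(W[...,2]<hi)]; print(n,lo,len(p),p.mean(0), cv2.minAreaRect((p[:,:2]*1000).astype(np.float32)) if len(p)>3 else 0)
a=cv2.resize(im[180:305,220:375],None,fx=5,fy=4.6,interpolation=cv2.INTER_CUBIC)
cv2.imwrite('pics/c1.png',a[:,:,::-1])
```

```text
cam [0.424716   0.04327206 1.17729442] counter z 0.00016313725773220433 zs [0.57881813 0.10654555 0.05875544] [ 0.58053911 -0.21839892  0.05849404] [0.5538936  0.18257202 0.06501022] [0.60548742 0.03457814 0.10496514]
7570 ((582.8196411132812, 108.72380828857422), (171.4258575439453, 310.4684753417969), 22.41763687133789)
knob [0.608 0.034 0.09 ]
sock [0.551 0.179 0.09 ]
lid [ 0.585 -0.226  0.028]
orange [ 0.466 -0.145  0.028]
purple [ 0.558 -0.354  0.028]
cup [ 0.425 -0.318  0.07 ]
bottle [0.397 0.426 0.1  ]
carton [ 0.73  -0.275  0.05 ]
lid 0.018 487 [ 0.58197886 -0.22341291  0.02844407] ((583.09521484375, -225.6140899658203), (69.24323272705078, 70.2307357788086), 25.826730728149414)
lid 0.048 122 [ 0.58242977 -0.22497608  0.05563957] ((582.8547973632812, -225.7513427734375), (49.129371643066406, 14.860658645629883), 48.670433044433594)
```

View pics/c1.png

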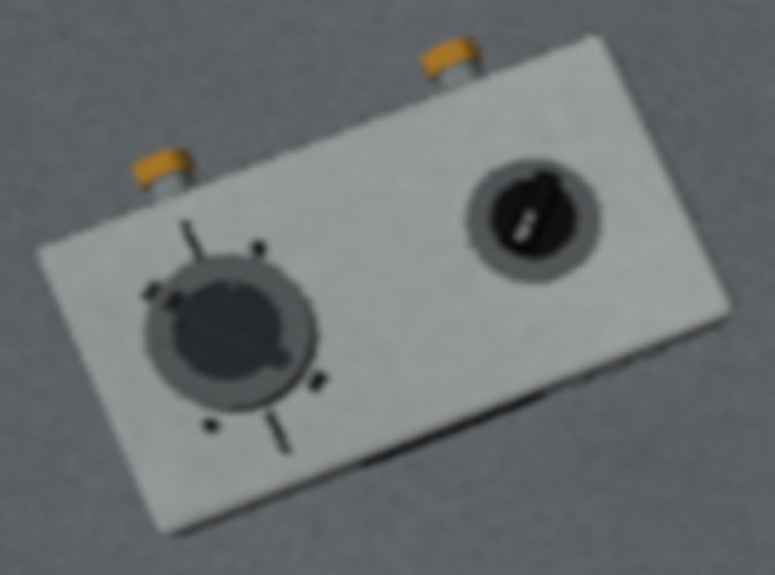

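The crop shows the slot blocks at (152,291)/(318,380), vent ribs (192,240)/(280,432), studs (258,247)/(210,425). The slot axis heads about 59° in the world and the vent ribs about 23°, with the unit's x at 22.4°. The knob's white pointer is at (525,225), so its bar heads about 155°. I'll move over the knob for a wrist view.

Call:
drive_tool(
  increments=[
    {"dx":-0.039,"dy":-0.032},
    {"dx":-0.039,"dy":-0.032},
    {"dx":-0.039,"dy":-0.032},
    {"dx":-0.039,"dy":-0.032},
    {"dx":-0.039,"dy":-0.032},
    {"dx":-0.039,"dy":-0.032},
    {"dx":-0.039,"dy":-0.032},
    {"dx":-0.039,"dy":-0.032},
    {"dx":-0.039,"dy":-0.032},
    {"dx":-0.039,"dy":-0.032},
    {"dx":-0.039,"dy":-0.032},
    {"dx":-0.039,"dy":-0.032},
    {"dx":-0.039,"dy":-0.032},
    {"dx":-0.039,"dy":-0.032},
    {"dx":-0.034,"dy":-0.028},
    {"dx":0},
    {"dx":0},
    {"dx":0},
  ],
)

```text
schema error: expected keys claw, dx, dy, dz, wx, wy, wz
```

Run:
```python
from h import *
a=cam('wrist');save('w1',*a)
im,d,K,M=a;W=world(d,K,M);o=get_obs();print(o['t'],o['eef_pos'],rot(o).as_euler('zyx',degrees=True))
print(np.unique((W[...,2][d>0]*200).round()/200,return_counts=True))
m=(W[...,2]>0.096)&(W[...,2]<0.112)&(np.hypot(W[...,0]-.613,W[...,1]-.035)<.04)
p=W[m];print(len(p),p.mean(0),cv2.minAreaRect((p[:,:2]*1000).astype(np.float32)))
```

```text
0.15 [0.18176688 0.64966493 0.24926714] [-1.64371654e+02 -1.42245602e-02  1.79925035e+02]
(array([-0.76 , -0.755, -0.75 , -0.745, -0.74 , -0.005, -0.   ,  0.005,
        0.01 ,  0.015,  0.02 ,  0.025,  0.03 ,  0.035,  0.04 ,  0.045,
        0.05 ,  0.055,  0.06 ,  0.065,  0.07 ,  0.075,  0.08 ,  0.085,
        0.09 ,  0.095,  0.1  ,  0.105,  0.11 ,  0.115,  0.12 ,  0.24 ,
        0.245,  0.25 ,  0.255,  0.26 ,  0.265,  0.27 ,  0.275,  0.28 ,
        0.285,  0.29 ,  0.295,  0.3  ,  0.305,  0.31 ,  0.315,  0.32 ,
        0.325]), array([     6,    930,   3510,    325,      2,   1234, 205981,   1216,
         1496,   1273,   1283,   1245,   1302,   1325,   1319,   1396,
         1452,   1475,   1536,   1536,   1574,   1651,   1714,   1766,
         2059,   2863,   1985,   2092,   2152,   2124,   1633,      2,
          376,    772,    978,   1093,   1218,   1355,   1231,   1381,
          917,   3006,   8602,   7117,   5953,   8985,   7972,   3259,
          298]))
0 [nan nan nan] ((0.0, 0.0), (0.0, 0.0), 0.0)<stdin>:6: RuntimeWarning: Mean of empty slice.
  ret = um.true_divide(
```

View pics/w1.png

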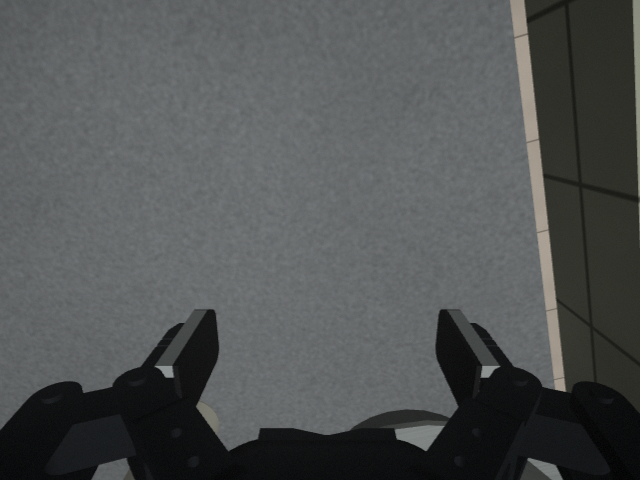

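That move was refused because each row needs all keys, so the arm hasn't moved and the wrist view shows only bare counter. Sending it again with full rows.

Call:
drive_tool(
  increments=[
    {"claw":0.085,"dx":-0.039,"dy":-0.032,"dz":0,"wx":0,"wy":0,"wz":0},
    {"claw":0.085,"dx":-0.039,"dy":-0.032,"dz":0,"wx":0,"wy":0,"wz":0},
    {"claw":0.085,"dx":-0.039,"dy":-0.032,"dz":0,"wx":0,"wy":0,"wz":0},
    {"claw":0.085,"dx":-0.039,"dy":-0.032,"dz":0,"wx":0,"wy":0,"wz":0},
    {"claw":0.085,"dx":-0.039,"dy":-0.032,"dz":0,"wx":0,"wy":0,"wz":0},
    {"claw":0.085,"dx":-0.039,"dy":-0.032,"dz":0,"wx":0,"wy":0,"wz":0},
    {"claw":0.085,"dx":-0.039,"dy":-0.032,"dz":0,"wx":0,"wy":0,"wz":0},
    {"claw":0.085,"dx":-0.039,"dy":-0.032,"dz":0,"wx":0,"wy":0,"wz":0},
    {"claw":0.085,"dx":-0.039,"dy":-0.032,"dz":0,"wx":0,"wy":0,"wz":0},
    {"claw":0.085,"dx":-0.039,"dy":-0.032,"dz":0,"wx":0,"wy":0,"wz":0},
    {"claw":0.085,"dx":-0.039,"dy":-0.032,"dz":0,"wx":0,"wy":0,"wz":0},
    {"claw":0.085,"dx":-0.039,"dy":-0.032,"dz":0,"wx":0,"wy":0,"wz":0},
    {"claw":0.085,"dx":-0.039,"dy":-0.032,"dz":0,"wx":0,"wy":0,"wz":0},
    {"claw":0.085,"dx":-0.039,"dy":-0.032,"dz":0,"wx":0,"wy":0,"wz":0},
    {"claw":0.085,"dx":-0.034,"dy":-0.028,"dz":0,"wx":0,"wy":0,"wz":0},
    {"claw":0.085,"dx":0,"dy":0,"dz":0,"wx":0,"wy":0,"wz":0},
    {"claw":0.085,"dx":0,"dy":0,"dz":0,"wx":0,"wy":0,"wz":0},
  ],
)

```text
t: 2.28
eef_pos: [0.6117, 0.0359, 0.2495]
tool_rot: [-0.001, 0.136, 0.991, 0.0]
contact_force: [-0.3, 1.9, -1.3]
gripper_width: 0.995
grasp_force: 0.0
```

```bash
cat > k.py <<'E'
from h import *
import sys
a=cam('wrist');save(sys.argv[1],*a)
im,d,K,M=a;W=world(d,K,M);o=get_obs();print(o['t'],o['eef_pos'],rot(o).as_euler('zyx',degrees=True), o['q'].round(2))
m=(W[...,2]>0.096)&(W[...,2]<0.112)&(np.hypot(W[...,0]-.613,W[...,1]-.035)<.04)
p=W[m];print(len(p),p.mean(0) if len(p) else 0,cv2.minAreaRect((p[:,:2]*1000).astype(np.float32)))
E
python3 k.py w2
```

```text
2.325 [0.61154492 0.03667582 0.24962923] [-1.64453103e+02 -5.78578825e-02 -1.79958539e+02] [-0.41  0.39  0.33  1.73 -0.14  1.05  1.27]
992 [0.61143537 0.0328828  0.10291119] ((612.6940307617188, 32.454010009765625), (13.977226257324219, 41.54502868652344), 67.06432342529297)
```

View pics/w2.png

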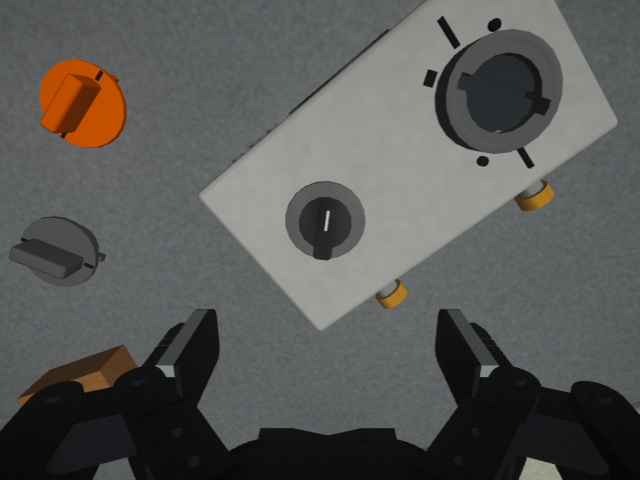

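Wrist view: the knob's bar is centred near (325,228) with its white pointer up, the socket is at (498,90), and the grey lid at (50,255). I'll descend, grip the knob and turn it, and measure the socket and lid from the same depth picture afterwards.

Call:
drive_tool(
  newtons=40,
  increments=[
    {"claw":0.06,"dx":-0.002,"dy":-0.0033,"dz":0.03,"wx":0,"wy":0,"wz":7.4},
    {"claw":0.06,"dx":0,"dy":0,"dz":0.03,"wx":0,"wy":0,"wz":0},
    {"claw":0.06,"dx":0,"dy":0,"dz":0.03,"wx":0,"wy":0,"wz":0},
    {"claw":0.06,"dx":0,"dy":0,"dz":0.03,"wx":0,"wy":0,"wz":0},
    {"claw":0.06,"dx":0,"dy":0,"dz":0.02,"wx":0,"wy":0,"wz":0},
    {"claw":0.06,"dx":0,"dy":0,"dz":0.0105,"wx":0,"wy":0,"wz":0},
    {"claw":0.06,"dx":0,"dy":0,"dz":0,"wx":0,"wy":0,"wz":0},
    {"claw":0.0,"dx":0,"dy":0,"dz":0,"wx":0,"wy":0,"wz":0},
    {"claw":0.0,"dx":0,"dy":0,"dz":0,"wx":0,"wy":0,"wz":0},
    {"claw":0.0,"dx":0,"dy":0,"dz":0,"wx":0,"wy":0,"wz":0},
    {"claw":0.0,"dx":0,"dy":0,"dz":0,"wx":0,"wy":0,"wz":0},
    {"claw":0.0,"dx":0,"dy":0,"dz":0,"wx":0,"wy":0,"wz":0},
  ],
)

```text
t: 3.82
eef_pos: [0.6143, 0.033, 0.1006]
tool_rot: [0.001, 0.199, 0.98, 0.001]
contact_force: [0.3, 4.1, 7.1]
gripper_width: 0.155
grasp_force: 42.3
```

Run:
```python
from h import *
im,d,K,M=load('w2');W=world(d,K,M)
def rect(m,lo,hi,c,r):
    q=(W[...,2]>lo)&(W[...,2]<hi)&(np.hypot(W[...,0]-c[0],W[...,1]-c[1])<r)
    p=W[q]; return len(p),p.mean(0),cv2.minAreaRect((p[:,:2]*1000).astype(np.float32)),cv2.minEnclosingCircle((p[:,:2]*1000).astype(np.float32))
print('collar',rect(0,.085,.096,(.552,.183),.06))
print('lidbar',rect(0,.052,.065,(.583,-.2257),.035))
print('lidflange',rect(0,.023,.033,(.583,-.2257),.045))
for n,(u,v,z) in dict(rib1=(448,32,.064),rib2=(525,158,.064),b1=(430,77,.064),b2=(545,102,.09),s1=(495,24,.065),s2=(482,161,.065),sl1=(467,84,.09),sl2=(540,103,.09)).items():
    print(n,ray(u,v,z,K,M).round(4))
a=cv2.resize(im[10:180,410:580],None,fx=3.5,fy=3.5,interpolation=cv2.INTER_CUBIC)
cv2.imwrite('pics/c2.png',a[:,:,::-1])
```

```text
collar (6709, array([0.54955889, 0.18043649, 0.08929931]), ((551.4487915039062, 180.02108764648438), (81.22276306152344, 81.72474670410156), 21.317218780517578), ((551.42919921875, 180.29156494140625), 41.48728942871094))
lidbar (883, array([ 0.58264345, -0.22662831,  0.05564607]), ((583.3292236328125, -227.84872436523438), (49.93602752685547, 15.136021614074707), 50.02355194091797), ((583.5596923828125, -228.20860290527344), 25.211776733398438))
lidflange (2745, array([ 0.579646  , -0.21973915,  0.02741916]), ((583.297607421875, -226.7864227294922), (69.34065246582031, 71.32695770263672), 77.80735778808594), ((583.2025756835938, -228.28428649902344), 36.57162094116211))
rib1 [0.4998 0.158  0.064 ]
rib2 [0.6057 0.2017 0.064 ]
b1 [0.5261 0.1396 0.064 ]
b2 [0.5647 0.2075 0.09  ]
s1 [0.5039 0.1914 0.065 ]
s2 [0.5986 0.1677 0.065 ]
sl1 [0.5383 0.1565 0.09  ]
sl2 [0.5644 0.2041 0.09  ]
```

View pics/c2.png

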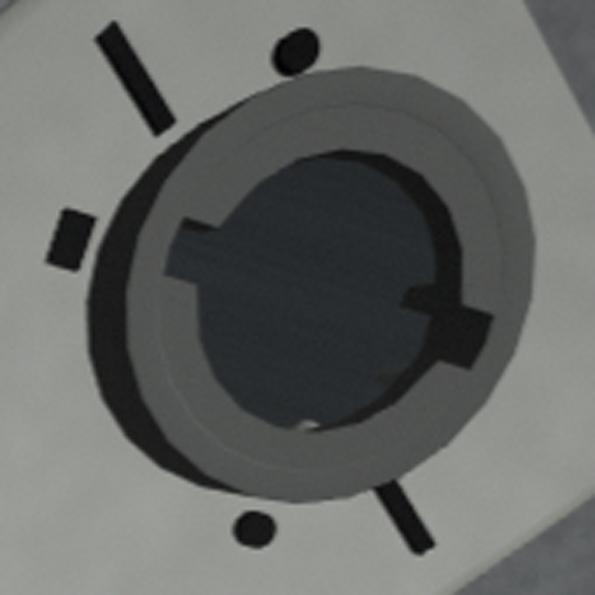

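The crop shows the slots at (190,250) and (465,335) through the ledge, and the ribs and studs agree with a slot heading of about 58.5°. The knob is gripped, so I'll turn it anticlockwise.

Call:
drive_tool(
  increments=[
    {"claw":0.0,"dx":0,"dy":0,"dz":0,"wx":0,"wy":0,"wz":-8},
    {"claw":0.0,"dx":0,"dy":0,"dz":0,"wx":0,"wy":0,"wz":-8},
    {"claw":0.0,"dx":0,"dy":0,"dz":0,"wx":0,"wy":0,"wz":-8},
    {"claw":0.0,"dx":0,"dy":0,"dz":0,"wx":0,"wy":0,"wz":-8},
    {"claw":0.0,"dx":0,"dy":0,"dz":0,"wx":0,"wy":0,"wz":-8},
    {"claw":0.0,"dx":0,"dy":0,"dz":0,"wx":0,"wy":0,"wz":-6},
    {"claw":0.0,"dx":0,"dy":0,"dz":0,"wx":0,"wy":0,"wz":-2},
    {"claw":0.0,"dx":0,"dy":0,"dz":0,"wx":0,"wy":0,"wz":0},
    {"claw":0.0,"dx":0,"dy":0,"dz":0,"wx":0,"wy":0,"wz":0},
  ],
)

```text
t: 4.95
eef_pos: [0.6145, 0.0329, 0.1006]
tool_rot: [0.002, -0.215, 0.977, 0.001]
contact_force: [0.4, 4.1, 5.3]
gripper_width: 0.155
grasp_force: 51.1
```

Run:
```python
from h import *
o=get_obs();print(o['t'],o['eef_pos'],rot(o).as_matrix()[:2,0],np.degrees(np.arctan2(*rot(o).as_matrix()[[1,0],0])),o['torque'],o['contact_force'],o['q'].round(2))
```

```text
4.95 [0.61447099 0.03293344 0.10057674] [-0.90769936 -0.41960469] -155.1901854151539 [ 1.0092351  -0.28055821 -1.13598792] [0.43245084 4.08215207 5.28660992] [-0.22  0.55  0.08  1.83 -0.07  0.76  1.91]
```

Call:
drive_tool(
  increments=[
    {"claw":0.06,"dx":0,"dy":0,"dz":0,"wx":0,"wy":0,"wz":0},
    {"claw":0.06,"dx":0,"dy":0,"dz":0,"wx":0,"wy":0,"wz":0},
    {"claw":0.06,"dx":0,"dy":0,"dz":0,"wx":0,"wy":0,"wz":0},
    {"claw":0.06,"dx":0,"dy":0,"dz":-0.03,"wx":0,"wy":0,"wz":0},
    {"claw":0.06,"dx":0,"dy":0,"dz":-0.04,"wx":0,"wy":0,"wz":0},
    {"claw":0.06,"dx":0,"dy":0,"dz":-0.04,"wx":0,"wy":0,"wz":0},
    {"claw":0.085,"dx":0,"dy":0,"dz":-0.04,"wx":0,"wy":0,"wz":0},
    {"claw":0.085,"dx":0,"dy":0,"dz":0,"wx":0,"wy":0,"wz":0},
    {"claw":0.085,"dx":0,"dy":0,"dz":0,"wx":0,"wy":0,"wz":0},
  ],
)

```text
t: 6.08
eef_pos: [0.6127, 0.0315, 0.2488]
tool_rot: [-0.001, -0.216, 0.976, -0.0]
contact_force: [-1.5, -0.0, -0.9]
gripper_width: 0.991
grasp_force: 0.0
```

```bash
python3 k.py w3
```

```text
6.125 [0.61233888 0.03147887 0.24815808] [ 1.55032444e+02 -1.31171245e-01  1.79975143e+02] [-0.23  0.38  0.11  1.72 -0.05  1.05  1.89]
998 [0.61160164 0.03166059 0.10293329] ((612.6239624023438, 32.15901184082031), (41.26126480102539, 13.998278617858887), 22.501893997192383)
```

The knob bar now measures 22.5°, which matches the unit's x axis, so the knob is off at its stop. Next I go to the lid.

Call:
drive_tool(
  increments=[
    {"claw":0.085,"dx":0.034,"dy":-0.0555,"dz":0,"wx":0,"wy":0,"wz":0},
    {"claw":0.085,"dx":0.034,"dy":-0.055,"dz":0,"wx":0,"wy":0,"wz":0},
    {"claw":0.085,"dx":0.034,"dy":-0.055,"dz":0,"wx":0,"wy":0,"wz":0},
    {"claw":0.085,"dx":0.0325,"dy":-0.0555,"dz":0,"wx":0,"wy":0,"wz":9.7},
    {"claw":0.085,"dx":0,"dy":0,"dz":0,"wx":0,"wy":0,"wz":9.7},
    {"claw":0.085,"dx":0,"dy":0,"dz":0,"wx":0,"wy":0,"wz":9.7},
    {"claw":0.085,"dx":0,"dy":0,"dz":0,"wx":0,"wy":0,"wz":9.7},
    {"claw":0.085,"dx":0,"dy":0,"dz":0,"wx":0,"wy":0,"wz":9.7},
    {"claw":0.085,"dx":0,"dy":0,"dz":0,"wx":0,"wy":0,"wz":9.7},
    {"claw":0.085,"dx":0,"dy":0,"dz":0,"wx":0,"wy":0,"wz":9.7},
    {"claw":0.085,"dx":0,"dy":0,"dz":0,"wx":0,"wy":0,"wz":9.7},
    {"claw":0.085,"dx":0,"dy":0,"dz":0,"wx":0,"wy":0,"wz":9.7},
    {"claw":0.085,"dx":0,"dy":0,"dz":0,"wx":0,"wy":0,"wz":9.7},
    {"claw":0.085,"dx":0,"dy":0,"dz":0,"wx":0,"wy":0,"wz":9.7},
    {"claw":0.085,"dx":0,"dy":0,"dz":0,"wx":0,"wy":0,"wz":9.7},
    {"claw":0.085,"dx":0,"dy":0,"dz":0,"wx":0,"wy":0,"wz":9.7},
    {"claw":0.085,"dx":0,"dy":0,"dz":0,"wx":0,"wy":0,"wz":9.7},
    {"claw":0.085,"dx":0,"dy":0,"dz":0,"wx":0,"wy":0,"wz":9.7},
    {"claw":0.085,"dx":0,"dy":0,"dz":0,"wx":0,"wy":0,"wz":9.7},
    {"claw":0.085,"dx":0,"dy":0,"dz":0,"wx":0,"wy":0,"wz":0},
  ],
)

```text
t: 8.62
eef_pos: [0.5849, -0.2165, 0.248]
tool_rot: [-0.0, 0.907, 0.421, -0.001]
contact_force: [0.8, 0.3, -0.0]
gripper_width: 0.994
grasp_force: 0.0
```

```bash
cat > l.py <<'E'
from h import *
import sys
a=cam('wrist');save(sys.argv[1],*a)
im,d,K,M=a;W=world(d,K,M);o=get_obs();x=rot(o).as_matrix()[:2,0];y=rot(o).as_matrix()[:2,1]
print(o['t'],o['eef_pos'],np.degrees(np.arctan2(x[1],x[0])),o['q'].round(2))
for lo,hi,r in((.05,.065,.035),(.023,.033,.045)):
    p=W[(W[...,2]>lo)&(W[...,2]<hi)&(np.hypot(W[...,0]-.583,W[...,1]+.2265)<r)]
    b=cv2.minAreaRect((p[:,:2]*1000).astype(np.float32));e=np.array(b[0])/1000-o['eef_pos'][:2]
    print(len(p),p.mean(0),b,'dxdy',e@x,e@y)
E
python3 l.py w4
```

```text
8.675 [ 0.58500466 -0.21651531  0.24827148] 49.967051753027015 [-0.32  0.5   0.8   1.72 -0.39  1.09 -0.09]
892 [ 0.58361802 -0.22729515  0.05596522] ((582.7681884765625, -228.3751220703125), (50.279422760009766, 14.015419006347656), 49.905601501464844) dxdy -0.01051930364774766 0.005916169717934577
3500 [ 0.58445893 -0.22607508  0.02752803] ((582.7725219726562, -228.01161193847656), (71.29483795166016, 70.8094253540039), 52.00125503540039) dxdy -0.010238186145767202 0.005685667374134308
```

View pics/w4.png

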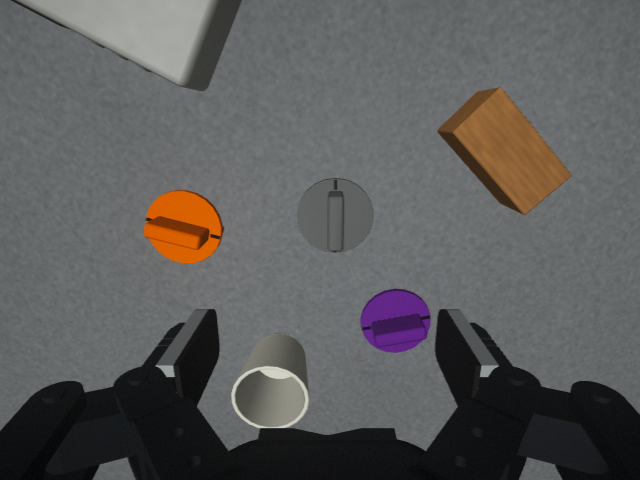

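The grey lid is centred at (335,215), its bar lined up with the tool and clear of the neighbours. I'll align, descend and grip.

Call:
drive_tool(
  newtons=60,
  increments=[
    {"claw":0.06,"dx":-0.0104,"dy":0.0059,"dz":0.02,"wx":0,"wy":0,"wz":0},
    {"claw":0.06,"dx":0,"dy":0,"dz":0.04,"wx":0,"wy":0,"wz":0},
    {"claw":0.06,"dx":0,"dy":0,"dz":0.04,"wx":0,"wy":0,"wz":0},
    {"claw":0.06,"dx":0,"dy":0,"dz":0.04,"wx":0,"wy":0,"wz":0},
    {"claw":0.06,"dx":0,"dy":0,"dz":0.03,"wx":0,"wy":0,"wz":0},
    {"claw":0.06,"dx":0,"dy":0,"dz":0.02,"wx":0,"wy":0,"wz":0},
    {"claw":0.06,"dx":0,"dy":0,"dz":0.007,"wx":0,"wy":0,"wz":0},
    {"claw":0.06,"dx":0,"dy":0,"dz":0,"wx":0,"wy":0,"wz":0},
    {"claw":0.0,"dx":0,"dy":0,"dz":0,"wx":0,"wy":0,"wz":0},
    {"claw":0.0,"dx":0,"dy":0,"dz":0,"wx":0,"wy":0,"wz":0},
    {"claw":0.0,"dx":0,"dy":0,"dz":0,"wx":0,"wy":0,"wz":0},
    {"claw":0.0,"dx":0,"dy":0,"dz":0,"wx":0,"wy":0,"wz":0},
    {"claw":0.0,"dx":0,"dy":0,"dz":0,"wx":0,"wy":0,"wz":0},
  ],
)

```text
t: 10.3
eef_pos: [0.584, -0.2287, 0.0534]
tool_rot: [0.0, 0.907, 0.421, 0.001]
contact_force: [-0.0, 1.3, 5.8]
gripper_width: 0.148
grasp_force: 59.8
```

Call:
drive_tool(
  increments=[
    {"claw":0.0,"dx":0,"dy":0,"dz":-0.02,"wx":0,"wy":0,"wz":0},
    {"claw":0.0,"dx":0,"dy":0,"dz":-0.04,"wx":0,"wy":0,"wz":0},
    {"claw":0.0,"dx":0,"dy":0,"dz":-0.04,"wx":0,"wy":0,"wz":0},
    {"claw":0.0,"dx":0,"dy":0,"dz":-0.04,"wx":0,"wy":0,"wz":0},
    {"claw":0.0,"dx":0,"dy":0,"dz":0,"wx":0,"wy":0,"wz":0},
    {"claw":0.0,"dx":0.0255,"dy":-0.0344,"dz":0,"wx":0,"wy":0,"wz":0},
    {"claw":0.0,"dx":0.0255,"dy":-0.0344,"dz":0,"wx":0,"wy":0,"wz":0},
    {"claw":0.0,"dx":0.0255,"dy":-0.0344,"dz":0,"wx":0,"wy":0,"wz":0},
    {"claw":0.0,"dx":0.0255,"dy":-0.0344,"dz":0,"wx":0,"wy":0,"wz":0},
    {"claw":0.0,"dx":0.0255,"dy":-0.0344,"dz":0,"wx":0,"wy":0,"wz":0},
    {"claw":0.0,"dx":0.0255,"dy":-0.0344,"dz":0,"wx":0,"wy":0,"wz":0},
    {"claw":0.0,"dx":0.0255,"dy":-0.0344,"dz":0,"wx":0,"wy":0,"wz":0},
    {"claw":0.0,"dx":0.0255,"dy":-0.0344,"dz":0,"wx":0,"wy":0,"wz":-8.5},
    {"claw":0.0,"dx":0,"dy":0,"dz":0,"wx":0,"wy":0,"wz":0},
    {"claw":0.0,"dx":0,"dy":0,"dz":0,"wx":0,"wy":0,"wz":0},
    {"claw":0.0,"dx":0,"dy":0,"dz":0,"wx":0,"wy":0,"wz":0},
  ],
)

```text
t: 12.3
eef_pos: [0.5049, 0.1035, 0.1924]
tool_rot: [0.0, 0.874, 0.486, -0.0]
contact_force: [0.3, 0.0, -1.7]
gripper_width: 0.152
grasp_force: 59.0
```

```bash
cat > s.py <<'E'
from h import *
import sys
a=cam('wrist');save(sys.argv[1],*a)
im,d,K,M=a;W=world(d,K,M);o=get_obs();x=rot(o).as_matrix()[:2,0];y=rot(o).as_matrix()[:2,1]
print(o['t'],o['eef_pos'],rot(o).as_matrix()[:,2].round(4),np.degrees(np.arctan2(x[1],x[0])),o['q'].round(2),o['contact_force'])
p=W[(W[...,2]>.084)&(W[...,2]<.097)&(np.hypot(W[...,0]-.5515,W[...,1]-.181)<.06)]
q=(p[:,:2]*1000).astype(np.float32)
b=cv2.minEnclosingCircle(q);e=np.array(b[0])/1000-o['eef_pos'][:2]
print(len(p),p.mean(0),b,cv2.minAreaRect(q),'dxdy',e@x,e@y)
E
python3 s.py w5
```

```text
12.35 [0.50505744 0.10355011 0.19246302] [-1.e-04 -4.e-04 -1.e+00] 58.10834701561113 [-0.95  0.36  0.78  2.03 -0.33  0.88 -0.55] [-0.92909747 -0.52072378 -2.10481047]
10090 [0.55284487 0.18258173 0.08929412] ((551.507568359375, 180.42005920410156), 41.0275993347168) ((551.415283203125, 180.3800811767578), (81.23101806640625, 81.23811340332031), 80.73030853271484) dxdy 0.08980660186519118 -0.0011730972374630684
```

View pics/w5.png

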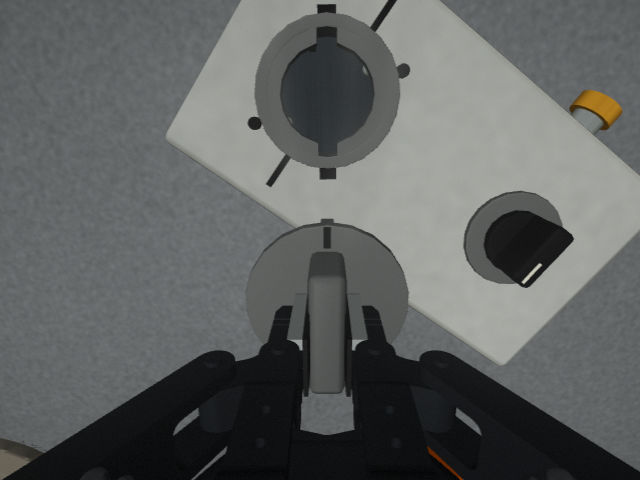

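The slots lie on columns 327–328, so the slot axis matches the tool heading. The lid's front mark is at (327,237) and its flange spans columns 246–409. I'll compare lid and socket within this same picture.

Run:
```python
from h import *
from scipy.optimize import least_squares
im,d,K,M=load('w5');W=world(d,K,M);o=get_obs();Rm=rot(o).as_matrix();x=Rm[:2,0];y=Rm[:2,1];t=o['eef_pos'][:2]
L=np.stack([(W[...,:2]-t)@x,(W[...,:2]-t)@y],-1)
z=W[...,2]
m=(z>.155)&(z<.175)&(L[...,0]>-.02)&(L[...,0]<.05)&(abs(L[...,1])<.05)
print('flange z',np.median(z[m]),m.sum())
def fit(m,r):
    c,_=cv2.findContours(m.astype(np.uint8),cv2.RETR_EXTERNAL,cv2.CHAIN_APPROX_NONE)
    c=max(c,key=len)[:,0]; return L[c[:,1],c[:,0]]
p=fit(m,.036); p=p[(p[:,0]>0)&(np.hypot(*p.T)>.032)]
f=least_squares(lambda v:np.hypot(p[:,0]-v[0],p[:,1]-v[1])-v[2],[0,0,.036],loss='soft_l1',f_scale=.0005);print('lid',f.x,len(p))
m=(z>.084)&(z<.097)&(np.hypot(W[...,0]-.5515,W[...,1]-.181)<.06)
p=fit(m,.041)
f=least_squares(lambda v:np.hypot(p[:,0]-v[0],p[:,1]-v[1])-v[2],[.09,0,.041],loss='soft_l1',f_scale=.0005);print('collar',f.x,len(p))
for n,(u,v,zz) in dict(s1=(327,8,.062),s2=(328,174,.062),lidmark=(327,237,.168)).items():
    q=ray(u,v,zz,K,M)[:2]-t; print(n,q@x,q@y)
```

```text
flange z 0.1665661285316637 10250
lid [-1.91000342e-05 -1.02400360e-03  3.53302730e-02] 234
collar [ 0.08971856 -0.00112786  0.0403819 ] 427
s1 0.1390209470361401 -0.000936925005722142
s2 0.04176863506987663 -0.0001826040760269962
lidmark 0.030540514915988144 -0.0007797288073111657
```

Lid and socket line up laterally, so a pure +x shift of 89.7 mm puts the lid over the socket. I'll move, then lower slowly.

Call:
drive_tool(
  increments=[
    {"claw":0.0,"dx":0.045,"dy":0,"dz":0,"wx":0,"wy":0,"wz":0},
    {"claw":0.0,"dx":0.0447,"dy":0,"dz":0,"wx":0,"wy":0,"wz":0},
    {"claw":0.0,"dx":0,"dy":0,"dz":0.015,"wx":0,"wy":0,"wz":0},
    {"claw":0.0,"dx":0,"dy":0,"dz":0.02,"wx":0,"wy":0,"wz":0},
    {"claw":0.0,"dx":0,"dy":0,"dz":0.01,"wx":0,"wy":0,"wz":0},
    {"claw":0.0,"dx":0,"dy":0,"dz":0,"wx":0,"wy":0,"wz":0},
    {"claw":0.0,"dx":0,"dy":0,"dz":0,"wx":0,"wy":0,"wz":0},
  ],
)

```text
t: 13.22
eef_pos: [0.5524, 0.1808, 0.148]
tool_rot: [0.0, 0.874, 0.486, 0.0]
contact_force: [0.4, 0.7, -1.2]
gripper_width: 0.15
grasp_force: 59.0
```

Run:
```python
from h import *
o=get_obs();x=rot(o).as_matrix()[:2,0];y=rot(o).as_matrix()[:2,1];e=np.array([.50506,.10355])+.0897*np.array([np.cos(np.radians(58.1)),np.sin(np.radians(58.1))])-o['eef_pos'][:2]
print(o['t'],o['eef_pos'],np.degrees(np.arctan2(x[1],x[0])),'err',e@x,e@y,o['contact_force'],o['q'].round(2))
```

```text
13.225 [0.55240668 0.18075919 0.14795146] 58.21763348454128 err -0.0008694559875876318 0.0006025174712423271 [ 0.37843392  0.70897188 -1.19326864] [-0.94  0.53  0.7   1.91 -0.44  0.86 -0.57]
```

Call:
drive_tool(
  increments=[
    {"claw":0.0,"dx":-0.0008,"dy":0.0005,"dz":0,"wx":0,"wy":0,"wz":0},
    {"claw":0.0,"dx":0,"dy":0,"dz":0.004,"wx":0,"wy":0,"wz":0},
    {"claw":0.0,"dx":0,"dy":0,"dz":0.004,"wx":0,"wy":0,"wz":0},
    {"claw":0.0,"dx":0,"dy":0,"dz":0.004,"wx":0,"wy":0,"wz":0},
    {"claw":0.0,"dx":0,"dy":0,"dz":0.004,"wx":0,"wy":0,"wz":0},
    {"claw":0.0,"dx":0,"dy":0,"dz":0,"wx":0,"wy":0,"wz":0},
    {"claw":0.0,"dx":0,"dy":0,"dz":0,"wx":0,"wy":0,"wz":0},
  ],
)

```text
t: 14.1
eef_pos: [0.5522, 0.1803, 0.1315]
tool_rot: [0.0, 0.873, 0.487, 0.0]
contact_force: [-0.2, 0.1, -1.5]
gripper_width: 0.15
grasp_force: 59.0
```

No contact force so far, so the lugs are in the slots. Continuing to home.

Call:
drive_tool(
  increments=[
    {"claw":0.0,"dx":0,"dy":0,"dz":0.004,"wx":0,"wy":0,"wz":0},
    {"claw":0.0,"dx":0,"dy":0,"dz":0.004,"wx":0,"wy":0,"wz":0},
    {"claw":0.0,"dx":0,"dy":0,"dz":0.003,"wx":0,"wy":0,"wz":0},
    {"claw":0.0,"dx":0,"dy":0,"dz":0.001,"wx":0,"wy":0,"wz":0},
    {"claw":0.0,"dx":0,"dy":0,"dz":0,"wx":0,"wy":0,"wz":0},
    {"claw":0.0,"dx":0,"dy":0,"dz":0,"wx":0,"wy":0,"wz":0},
  ],
)

```text
t: 14.85
eef_pos: [0.552, 0.1803, 0.1213]
tool_rot: [-0.001, 0.874, 0.487, 0.0]
contact_force: [-7.7, -0.7, 20.0]
gripper_width: 0.149
grasp_force: 61.9
```

The lid is home with about 20 N of down-push. Twisting clockwise 36°.

Call:
drive_tool(
  increments=[
    {"claw":0.0,"dx":0,"dy":0,"dz":-0.0005,"wx":0,"wy":0,"wz":4},
    {"claw":0.0,"dx":0,"dy":0,"dz":0,"wx":0,"wy":0,"wz":6},
    {"claw":0.0,"dx":0,"dy":0,"dz":0,"wx":0,"wy":0,"wz":6},
    {"claw":0.0,"dx":0,"dy":0,"dz":0,"wx":0,"wy":0,"wz":6},
    {"claw":0.0,"dx":0,"dy":0,"dz":0,"wx":0,"wy":0,"wz":6},
    {"claw":0.0,"dx":0,"dy":0,"dz":0,"wx":0,"wy":0,"wz":5},
    {"claw":0.0,"dx":0,"dy":0,"dz":0,"wx":0,"wy":0,"wz":3},
    {"claw":0.0,"dx":0,"dy":0,"dz":0,"wx":0,"wy":0,"wz":0},
    {"claw":0.0,"dx":0,"dy":0,"dz":0,"wx":0,"wy":0,"wz":0},
  ],
)

```text
t: 15.98
eef_pos: [0.553, 0.1809, 0.1213]
tool_rot: [-0.001, 0.981, 0.193, 0.001]
contact_force: [-2.2, 0.9, 11.2]
gripper_width: 0.153
grasp_force: 60.7
```

```bash
python3 s.py w6
python3 - <<'E'
from h import *
o=get_obs();print(o['torque'],o['grasp_force'])
im,d,K,M=load('w6');W=world(d,K,M)
p=W[(W[...,2]>.118)&(W[...,2]<.13)&(np.hypot(W[...,0]-.5515,W[...,1]-.181)<.032)]
print(len(p),np.median(p[:,2]),cv2.minAreaRect((p[:,:2]*1000).astype(np.float32)))
E
```

```text
16.025 [0.55302649 0.18085849 0.1212991 ] [ 0.0014  0.0016 -1.    ] 22.29975307901049 [-1.02  0.63  0.83  1.93 -0.61  0.85 -1.05] [-2.65779117  1.091662   10.34498123]
13668 [0.56652757 0.18632599 0.09378987] ((551.9673461914062, 180.31893920898438), 41.00960159301758) ((558.9732666015625, 183.32508850097656), (66.43441772460938, 81.35009765625), 22.701353073120117) dxdy -0.0011846641551737126 9.730206062739782e-05
[0.11274222 0.59852066 0.07548449] 60.74252665042877
5657 0.12428388873289581 ((552.9600830078125, 180.78079223632812), (45.219078063964844, 38.67210388183594), 59.65238952636719)
```

View pics/w6.png

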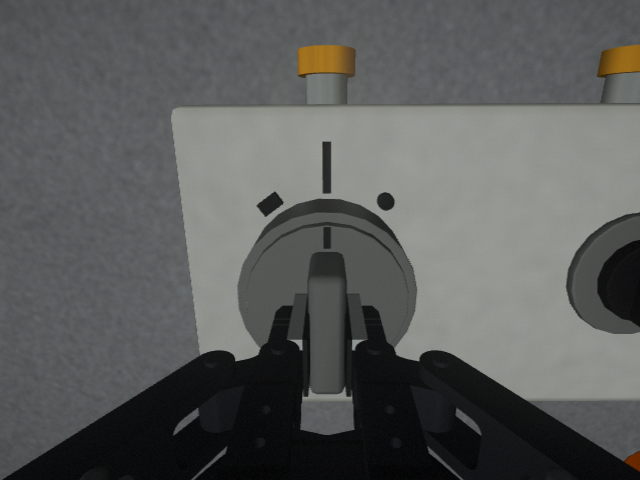

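The lid's flange mark (327,237), the bar and the vent rib (327,167) all lie on one column. The flange sits on the rim, the grip is 61 N and everything is still, so I'm handing in.

```bash
python3 -c "
from station import *
print(hand_in())"
```

```text
the job is handed in; nothing more can be done
None
```

The job is handed in (no verdict came back): the knob is off at its stop and the lid is home, turned about 36° clockwise in line with the vent ribs and still gripped at about 61 N.

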